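# Free the seized knob of a hold-down clamp and release the drilled book

### The arm

A 7-joint arm with a two-finger parallel gripper is mounted at the origin on the work surface. World frame = base frame: x ahead of the robot, y to its left, z up, the work surface at z = 0. Lengths are in m, angles in rad, forces in N, time in s.
With the tool pointing down it reaches from about 0.4 to 0.875 m from the base axis. Payload 4.4 kg.
Tool frame: the origin (TCP) lies on the centre line of the jaws, within the pads' length; the fingertips stand 11 mm ahead of it and the grasp point (between the pads) lies 8 mm behind it; z points along the fingers, y is the line along which they close (so a half turn about z gives the same grasp; the last joint's range is limited). The gripper opens to 85 mm and grips with 20 to 120 N. Pads are 22 mm wide; open, the fingers measure 114 mm over their backs; the gripper's body (76 mm by 85 mm) begins 54 mm behind the grasp point. The pads swing forward as they close: fully open they stand 13 mm farther back than shut.
Start: joints at [1.16, 0.628, 0.038, 1.517, -0.027, 0.996, -0.02], TCP at [0.22, -0.612, 0.217] pointing down, gripper open.
Joint ranges: [-3.06, 3.06], [-0.37, 2.12], [-1.25, 1.32], [0.18, 2.47], [-1.1, 4.24], [0.23, 1.98], [-2.94, 2.94]. Speed limits (rad/s): [2.57, 2.57, 3.14, 3.14, 3.14, 3.14, 3.14].

### API

Orientations are given as a 3x3 rotation matrix whose columns are the frame's x, y, z axes.
In Python, from bench import bot gives the robot as it stands.
- The arm moves only by the shell command python3 -m handwheel FILE [OPENING] [FORCE], which reads ROWS from the file FILE. ROWS is a JSON list that holds a single list of rows (three levels of brackets), with 1 to 10 rows, each of 4 numbers: dx, dy, dz in m, then a turn about the tool's z in rad; each row shifts and turns the commanded pose from where the row before left it, along the tool's axes as they then stand; what a row does not reach is not made up. A row lasts 1/12 s, in which the tool goes at most 0.0417 m and 0.125 rad, less where a joint would pass 70% of its speed; a pose out of reach is approached as far as the arm can. OPENING is the opening from 0.0 (shut) to 1.0 (fully open), set as the command begins (- or left out keeps the last). The fingers move at their own pace and stop on an object; FORCE is the grip in N (left out, the last holds). Time passes only in rows, so rows that do not move let the fingers close. It prints the time, the measured TCP pose, the force, the opening and the grip force at its end. Input that does not fit is refused with a message, and nothing moves.
- bot.observe(): the state, without advancing time (a new reading comes with each control period).
- bot.grab_frame(name): name is "scene" or "top" or "wrist"; returns a dict with "image" (384x512x3 uint8, red, green, blue), "K" (3x3 intrinsics, pixels), "R" (3x3) and "t" (3): a world point X has camera coordinates R X + t; the wrist camera has in their place "mount" (4x4, takes a point from camera to tool coordinates, whose origin is the TCP and whose axes are the flange's). Camera axes: x right, y down, z forward; pixel columns grow to the right and rows downward; lengths in m; the calibration is good to about 2 mm. A picture is of the moment at which its call begins: read the wrist's pose just before it. There is no depth.
- bot.sign_off(): hands the job in; it is judged then, once.
The state is a dict: "time_s": time; "joints": joint angles; "joint_velocities": joint speeds; "effort": joint torques, N m; "position": TCP position; "ee_rot": TCP orientation; "wrist_force": force on the tool from outside, world axes, zero at the start; "ft_torque": the same for the moment, N m; "opening": opening from 0.0 (shut) to 1.0 (fully open); "grip_force": force on a finger pad.
Only numpy, scipy, OpenCV 4.12 (cv2) and the standard library are available. Lean on these libraries where they do the work, as an engineer would, in place of code of your own. Each camera call takes 0.05 s, during which the arm holds its last target. There are 200 camera calls.

### The job

The wing knob of the hold-down clamp on the plywood drilling board has rusted fast. Work it loose by rocking it back and forth in small arcs, easing off whenever it jams so that the clamp arm is never dragged across the book, and once it breaks free back it off counter-clockwise by a quarter turn or more. Then swing the clamp arm counter-clockwise until it is clear of the book, leaving the book and everything else on the bench where it lies.

Things in the scene. Friction and masses are not known exactly. Their poses are not given: they have to be found in the camera images.
- knob (a joint): turn of the rusty wing knob on the stud, relative to the clamp arm: 0 as found, + = counter-clockwise from above = loosening, stop at 2.4 rad. Seized: it jams solid 0.01 to 0.2 rad to either side, each time elsewhere. Reaching a jam takes up to 0.45 N m. Each jam reached on alternate sides loosens the rust a little, one side alone never does; after 4 to 8 it turns free (0.04 N m)
- knob_grip (a point): point on the knob's axis, 0.110 m above the bench. The knob: round hub (30 mm diameter, flange 36 mm), and on it an upright bar grip 64 mm long, 12 mm thick, 30 mm high, along this point's x axis (z up). Top of the bar 0.118 m, top of the hub 0.088 m above the bench. Pinch the bar across its 12 mm
- strap (a joint): swing of the clamp arm about the same stud: 0 as found with its nose over the book, + = counter-clockwise from above, stops at -0.5 and 1.75 rad. Its friction washer keeps it stiff, knob tight or loose: it takes about 0.75 N m to move and stays where it is left; more torque than that on a jammed knob drags it along. It is clear of the book from about 1.1 rad
- strap_nose (a point): point in the middle of the clamp arm, 90 mm from the stud's axis along this point's x axis (stud to nose; z up). The arm: dark steel bar 28 mm wide, from 42 mm behind the stud to 118 mm in front, underside 0.062 m and top 0.074 m above the bench; heel leg at the back; round rubber foot (22 mm) 104 mm from the stud, down to just over the book
- board: plywood drilling board 360 x 260 x 18 mm screwed to the bench, origin under its centre, x along its length, from the stud to the book. The stud stands 100 mm to the -x side of its centre; a wooden fence 16 mm high runs along y at x = 126 to 148 mm; aluminium T-track let in flush
- book: dark green drilled hardcover book, closed, 150 x 210 x 30 mm, lying flat on the board under the clamp's nose, in front of the fence; origin under its centre; its near edge lies about 70 mm from the stud, its top 0.048 m above the bench
- chuck_key: steel drill chuck key lying on the board's near corner on the -y side, a T 86 mm long, 70 mm wide, 22 mm high, origin under the middle of its cross bar; leave alone
- coffee_cup: paper coffee cup with black lid, 86 mm diameter, 114 mm high, origin under it; leave alone
- swing_bottle: clear swing-top glass bottle, 74 mm diameter, 280 mm high, origin under it; leave alone
- towel_roll: pale blue paper towel roll standing up, 116 mm diameter, 230 mm high, origin under it; leave alone
- spring_clamp: red spring clamp lying flat, 150 mm long, 18 mm high, origin under its pivot; leave alone
- tape_roll: roll of tan tape lying flat, 84 mm diameter, 22 mm high, origin under its centre; leave alone

How it is judged:
On the way, in this order (a step that is already met when the one before it is completed fails the run):
1. the knob has been broken free and backed off by a quarter turn (more than 1.4 rad) (value of joint knob above 1.4 rad), for 0.2 s.
2. the clamp arm has been swung counter-clockwise clear of the book (more than 1.05 rad) (value of joint strap above 1.05 rad), for 0.2 s.
At the end, for the whole second after the job is handed in: The knob is backed off by more than 1.4 rad, the clamp arm stands still more than 1.05 rad counter-clockwise from where it was, the book lies within 12 mm and every bystander within 25 mm of where it was, all at rest (value of joint knob above 1.4 rad and value of joint strap above 1.05 rad and velocity of joint strap between -0.05 and 0.05 rad/s and distance of book from where it was at the start of the episode below 0.012 m and linear speed of book below 0.01 m/s and distance of each of chuck_key, coffee_cup, swing_bottle, towel_roll, spring_clamp, tape_roll from where it was at the start of the episode below 0.025 m); the robot touches nothing.
It fails at once if the clamp arm is dragged by more than 0.04 rad while the knob is not yet backed off ((value of joint knob below 1.35 rad and value of joint strap above 0.04 rad) or (value of joint knob below 1.35 rad and value of joint strap below -0.04 rad)).
It fails at once if the book is shifted by more than 15 mm (distance of book from where it was at the start of the episode above 0.015 m).
It fails at once if a bystander is shifted by more than 30 mm (distance of any of chuck_key, coffee_cup, swing_bottle, towel_roll, spring_clamp, tape_roll from where it was at the start of the episode above 0.03 m).
It also fails if it takes over 72 s, if anything falls off the work surface, if the arm or the gripper's body presses on something with over 40 N, if the wrist force passes 120 N, or if a joint passes its speed limit or range.

## Working session

There is one attempt and no reset: what is moved stays moved. The work goes in short steps, Python scripts to look and compute and a shell command to move; the robot and the scene stay as the last step left them, time stands still between calls to the robot, and variables do not carry over. Pictures are saved under pics/ and viewed, at most 10 in all, crops included, and the job is handed in when it is done.

```bash
mkdir -p pics; python3 - <<'E'
from bench import bot
import cv2,numpy as np
o=bot.observe();print({k:np.round(v,3).tolist() for k,v in o.items()})
for n in("scene","top"):
    f=bot.grab_frame(n);cv2.imwrite(f"pics/{n}0.png",f["image"][:,:,::-1])
    print(n,f["K"].tolist(),np.round(f["R"],4).tolist(),np.round(f["t"],4).tolist())
    np.savez(f"pics/{n}0.npz",**{k:f[k] for k in("K","R","t","image")})
E
```

```text
{'time_s': 0.0, 'joints': [1.16, 0.629, 0.038, 1.518, -0.027, 0.996, -0.02], 'joint_velocities': [0.0, 0.001, -0.002, -0.002, -0.0, -0.001, -0.0], 'effort': [-0.0, -56.34, 1.226, -19.345, 0.011, 0.011, -0.0], 'position': [0.219, -0.611, 0.216], 'ee_rot': [[0.941, 0.338, -0.001], [0.338, -0.941, 0.002], [-0.0, -0.002, -1.0]], 'wrist_force': [-0.265, 0.052, -0.518], 'ft_torque': [-0.01, 0.003, 0.011], 'grip_force': 0.0, 'opening': 1.003}
scene [[385.0955007364613, 0.0, 251.21548219025811], [0.0, 385.0955007364613, 191.09295738662988], [0.0, 0.0, 1.0]] [[-0.6609, 0.7505, -0.0018], [0.5014, 0.4398, -0.7451], [-0.5584, -0.4933, -0.6669]] [0.3604, -0.2138, 1.3761]
top [[373.3015386783837, 0.0, 256.07450382918285], [0.0, 373.3015386783837, 192.9013971775306], [0.0, 0.0, 1.0]] [[0.0112, -0.9999, 0.002], [-0.9936, -0.0113, -0.1124], [0.1124, -0.0007, -0.9937]] [-0.0014, 0.5761, 1.0211]
```

View pics/top0.png

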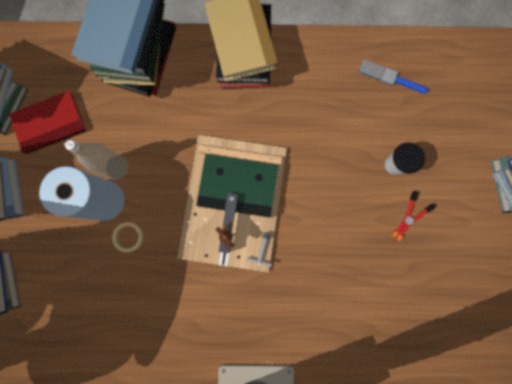

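View pics/scene0.png

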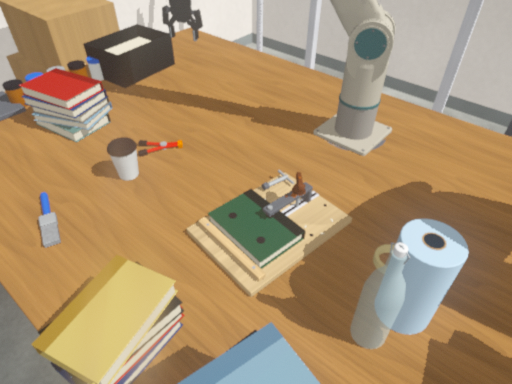

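The top view shows the knob at about (226,238), the arm running to its nose at about (232,197), and the book above it. In the scene view the knob is at about (299,186). I'll enlarge both.

```bash
cat > h.py <<'E'
import cv2,numpy as np
def tri(vs):
    "vs: list of (K,R,t,(u,v)) -> point, rms px"
    A=[]
    for K,R,t,(u,v) in vs:
        P=K@np.c_[R,t];A+=[u*P[2]-P[0],v*P[2]-P[1]]
    A=np.array(A);X=np.linalg.lstsq(A[:,:3],-A[:,3],rcond=None)[0]
    e=[(lambda p:p[:2]/p[2]-np.array(uv))(K@(R@X+t)) for K,R,t,uv in vs]
    return X,np.round(e,1).tolist()
def atz(K,R,t,uv,z):
    d=R.T@np.linalg.inv(K)@np.array([*uv,1.]);c=-R.T@t
    return c+d*(z-c[2])/d[2]
def load(n):
    d=np.load(f"pics/{n}.npz");return d["K"],d["R"],d["t"]
E
python3 - <<'E'
from h import *
a=cv2.imread("pics/top0.png")[180:280,175:295];b=cv2.imread("pics/scene0.png")[150:240,250:350]
r=lambda x:cv2.resize(x,(400*x.shape[1]//100*1,400*x.shape[0]//100),interpolation=cv2.INTER_CUBIC)
a=r(a)[:,:390];b=r(b);h=400
c=np.zeros((400,790,3),np.uint8);c[:a.shape[0],:390]=a;c[:b.shape[0],390:790]=b
cv2.imwrite("pics/crop1.png",c)
E
```

```text
(no output)
```

View pics/crop1.png

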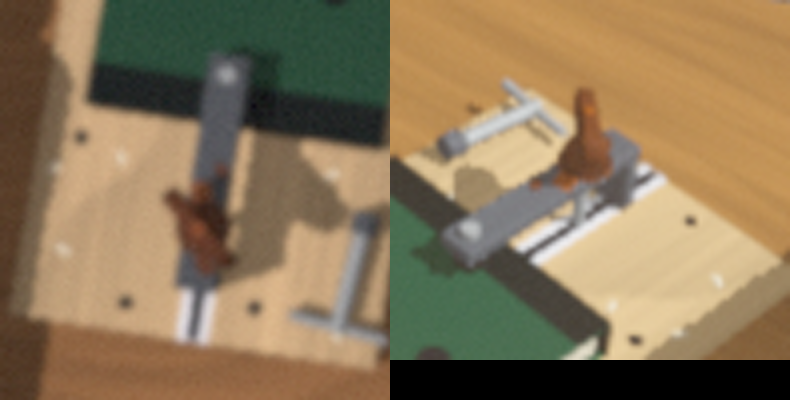

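The bar of the knob runs in the top crop from (170,195) to (232,265), full-frame (217.5,228.7) to (233,246). In the scene crop its top is at (585,93), full-frame (298.7,173). The arm's boss is at crop (227,73), full-frame (231.7,198).

```bash
python3 - <<'E'
from h import *
from bench import bot
T=load("top0");S=load("scene0")
print("top of bar",tri([T+((225.2,237.5),),S+((298.9,173.5),)]))
a=atz(*T,(217.5,228.7),.118);b=atz(*T,(233,246.2),.118);n=atz(*T,(231.7,198.2),.074)
c=(a+b)/2;print(a,b,c,n)
d=b-a;print("bar len",np.linalg.norm(d),"yaw",np.arctan2(d[1],d[0]),"arm yaw",np.arctan2(*(n-c)[1::-1]))
print("tape,cup,towel,key", [np.round(atz(*T,p,.02),3).tolist() for p in((127,237),(255,262))])
o=bot.observe();R=o["ee_rot"];w=np.array([c[0],c[1],.30])
print("tool delta to",w,R.T@(w-o["position"]),"tool yaw x",np.arctan2(R[1,0],R[0,0]))
f=bot.grab_frame("wrist");print(np.round(f["mount"],3).tolist(),f["K"][0].tolist())
E
```

```text
top of bar (array([0.45084421, 0.08212151, 0.12624318]), [[0.0, -0.0], [0.0, 0.0]])
[0.47290295 0.10305594 0.118     ] [0.42892221 0.06252452 0.118     ] [0.45091258 0.08279023 0.118     ] [0.55617566 0.07096384 0.074     ]
bar len 0.059808865524853545 yaw -2.3969862940929523 arm yaw -0.11188161140705942
tape,cup,towel,key [[0.448, 0.367, 0.02], [0.383, 0.006, 0.02]]
tool delta to [0.45091258 0.08279023 0.3       ] [ 0.45234408 -0.57505502 -0.08245468] tool yaw x 0.3448012083712358
[[-0.001, -0.963, -0.269, 0.068], [1.0, -0.001, -0.001, 0.001], [0.0, -0.269, 0.963, -0.157], [0.0, 0.0, 0.0, 1.0]] [328.5583735425687, 0.0, 257.8241305135265]
```

```bash
echo '[[[0.03, -0.02, -0.0085, 0], [0.03, -0.02, -0.0085, 0], [0.03, -0.02, -0.0085, 0], [0.03, -0.02, -0.0085, 0], [0.03, -0.02, -0.0085, 0], [0.03, -0.02, -0.0085, 0], [0.03, -0.02, -0.0085, 0], [0.03, -0.02, -0.0085, 0], [0.03, -0.02, -0.0085, 0], [0.03, -0.02, -0.0085, 0]]]' > next.json && python3 -m handwheel next.json; echo '[[[0.015, -0.0375, 0, 0], [0.015, -0.0375, 0, 0], [0.015, -0.0375, 0, 0], [0.015, -0.0375, 0, 0], [0.015, -0.0375, 0, 0], [0.015, -0.0375, 0, 0], [0.015, -0.0375, 0, 0], [0.015, -0.0375, 0, 0], [0.015, -0.0375, 0, 0], [0.015, -0.0375, 0, 0]]]' > next.json && python3 -m handwheel next.json; echo '[[[0, 0, 0, -0.1], [0, 0, 0, -0.1], [0, 0, 0, -0.1], [0, 0, 0, -0.1], [0, 0, 0, 0], [0, 0, 0, 0]]]' > next.json && python3 -m handwheel next.json
cat > wr.py <<'E'
import sys;from h import *;from bench import bot
def wrist(n):
    o=bot.observe();f=bot.grab_frame("wrist");M=f["mount"]
    Rc=o["ee_rot"]@M[:3,:3];c=o["ee_rot"]@M[:3,3]+o["position"]
    np.savez(f"pics/{n}.npz",K=f["K"],R=Rc.T,t=-Rc.T@c);cv2.imwrite(f"pics/{n}.png",f["image"][:,:,::-1]);return o
if __name__=="__main__":
    o=wrist(sys.argv[1]);print(np.round(o["position"],4),np.round(o["joints"],3),np.round(o["ee_rot"],3).tolist())
E
python3 wr.py w1
```

```text
time_s: 0.98
position: [0.4351, -0.3204, 0.3028]
ee_rot: [[0.941, 0.338, -0.0], [0.338, -0.941, 0.0], [-0.0, -0.0, -1.0]]
wrist_force: [0.8, -0.3, 0.6]
opening: 1.002
grip_force: 0.0
time_s: 1.82
position: [0.4484, 0.0833, 0.3025]
ee_rot: [[0.941, 0.338, 0.0], [0.338, -0.941, -0.0], [0.0, 0.0, -1.0]]
wrist_force: [0.9, 0.0, -0.2]
opening: 1.0
grip_force: 0.0
time_s: 2.32
position: [0.4488, 0.0813, 0.3023]
ee_rot: [[0.737, 0.676, -0.0], [0.676, -0.737, -0.0], [-0.0, -0.0, -1.0]]
wrist_force: [0.9, 0.6, -0.2]
opening: 0.998
grip_force: 0.0
[0.4488 0.0813 0.3023] [-0.034  0.257 -0.262  1.905  0.079  0.99  -1.16 ] [[0.737, 0.676, -0.0], [0.676, -0.737, -0.0], [-0.0, -0.0, -1.0]]
```

View pics/w1.png

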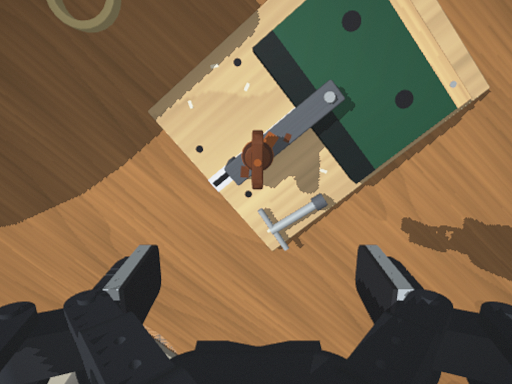

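The wrist view shows the bar upright in the image from about (257,131) to (258,188), so it is already along tool x. The hub is at (258,155). I'll triangulate with the top view.

```bash
python3 - <<'E'
from h import *
from bench import bot
T=load("top0");S=load("scene0");W=load("w1")
print(tri([T+((225.2,237.5),),W+((257.5,159.5),),S+((298.9,173.5),)]))
X=[atz(*W,p,.118) for p in((257.5,131),(257.8,188))];c=sum(X)/2
print(X,c,np.linalg.norm(X[1]-X[0]),np.arctan2(*(X[0]-X[1])[1::-1]))
o=bot.observe();print(o["ee_rot"].T@(c-o["position"]))
im=cv2.imread("pics/w1.png")[110:210,200:330];cv2.imwrite("pics/c2.png",cv2.resize(im,None,fx=6,fy=6,interpolation=cv2.INTER_CUBIC))
E
```

```text
(array([0.45324395, 0.08430539, 0.12746766]), [[-0.8, -1.0], [0.6, 5.2], [0.2, 0.4]])
[array([0.47730499, 0.10719263, 0.118     ]), array([0.43298879, 0.06626959, 0.118     ])] [0.45514689 0.08673111 0.118     ] 0.06032097971309927 0.7456115487300209
[0.00839312 0.00029195 0.18433173]
```

View pics/c2.png

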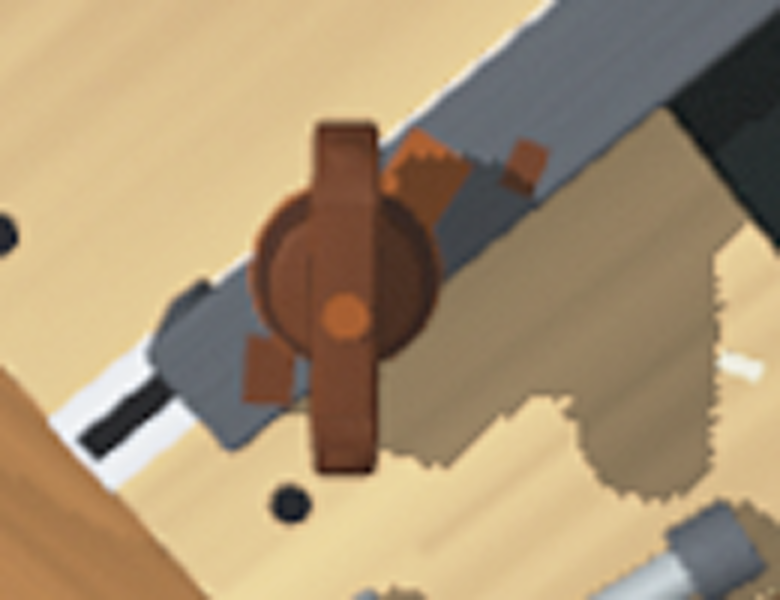

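The crop shows the bar's top from about crop y=150 to y=472, with its +x end face showing above that. The centre dot is at crop (346,317), full-frame (257.6,162.8). I'll descend partway and take a second wrist view for the height.

```bash
echo '[[[0.003, 0, 0.03, 0], [0.003, 0, 0.03, 0], [0, 0, 0, 0], [0, 0, 0, 0]]]' > next.json && python3 -m handwheel next.json && python3 wr.py w2 && python3 - <<'E'
import cv2
im=cv2.imread("pics/w2.png")[130:260,180:350];cv2.imwrite("pics/c3.png",cv2.resize(im,None,fx=4.5,fy=4.5,interpolation=cv2.INTER_CUBIC))
E
```

```text
time_s: 2.7
position: [0.4523, 0.0853, 0.2418]
ee_rot: [[0.736, 0.677, -0.003], [0.677, -0.736, -0.001], [-0.003, -0.002, -1.0]]
wrist_force: [1.2, 0.0, 0.1]
opening: 1.002
grip_force: 0.0
[0.4523 0.0853 0.2418] [-0.055  0.337 -0.254  1.985  0.112  0.837 -1.198] [[0.736, 0.677, -0.003], [0.677, -0.736, -0.001], [-0.003, -0.002, -1.0]]
```

View pics/c3.png

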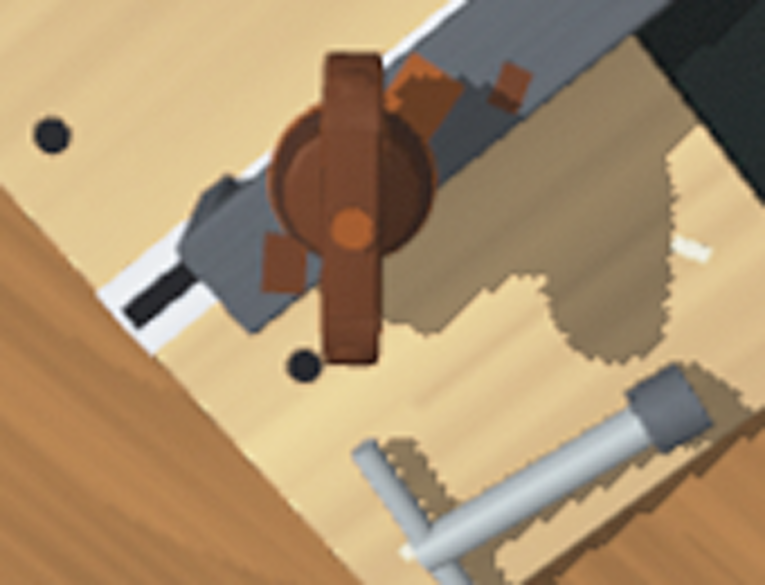

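The dot is at crop (351,229), full-frame (258.0,180.9). The bar's near end is at crop y=364, which is row 210.9, and it was at row 188.9 in the first view.

```bash
python3 - <<'E'
from h import *
from bench import bot
W=load("w1");V=load("w2");T=load("top0");S=load("scene0")
c,e=tri([W+((257.6,162.8),),V+((258,180.9),)]);print(c,e)
print(tri([W+((257.6,188.9),),V+((258,210.9),)]))
print(tri([W+((257.6,162.8),),V+((258,180.9),),T+((225.2,237.5),),S+((298.9,173.5),)]))
c=atz(*V,(258,180.9),.118);q=atz(*V,(258,210.9),.118);print(c,q)
o=bot.observe();print(o["ee_rot"].T@(c-o["position"]))
E
```

```text
[0.45297789 0.08504726 0.1182848 ] [[-0.2, 0.0], [0.2, 0.0]]
(array([0.43051339, 0.06448638, 0.11038292]), [[-0.1, 0.0], [0.1, -0.0]])
(array([0.45282152, 0.08419049, 0.12697483]), [[0.3, 2.2], [0.8, 3.2], [-0.8, -0.8], [0.3, 0.5]])
[0.45281555 0.08512153 0.118     ] [0.43235223 0.06634225 0.118     ]
[-7.58470762e-04 -9.19073987e-05  1.24973803e-01]
```

Two wrist views put the bar's top at z = 0.118, centred under the tool to within 1 mm. I'll descend to TCP z = 0.102 and pinch the bar.

```bash
cat > st.py <<'E'
from bench import bot
import numpy as np
o=bot.observe();R=o["ee_rot"]
print("t%.2f"%o["time_s"],"p",np.round(o["position"],4),"yaw %.4f"%np.arctan2(R[1,0],R[0,0]),"Tz %.3f"%o["ft_torque"][2],"F",np.round(o["wrist_force"],1),"T",np.round(o["ft_torque"],2),"grip %.0f op %.3f j7 %.3f"%(o["grip_force"],o["opening"],o["joints"][6]))
E
echo '[[[-0.0008, 0, 0.035, 0], [0, 0, 0.035, 0], [0, 0, 0.035, 0], [0, 0, 0.025, 0], [0, 0, 0.009, 0], [0, 0, 0, 0]]]' > next.json && python3 -m handwheel next.json 1.0 >/dev/null; python3 st.py; echo '[[[0, 0, 0, 0], [0, 0, 0, 0], [0, 0, 0, 0], [0, 0, 0, 0], [0, 0, 0, 0], [0, 0, 0, 0], [0, 0, 0, 0], [0, 0, 0, 0]]]' > next.json && python3 -m handwheel next.json 0.0 80 >/dev/null; python3 st.py
```

```text
t3.25 p [0.4527 0.0849 0.103 ] yaw 0.7443 Tz 0.042 F [-0.5 -0.4 -0.5] T [-0.01 -0.    0.04] grip 0 op 1.001 j7 -1.294
t3.92 p [0.4532 0.0853 0.1041] yaw 0.7448 Tz -0.033 F [-1.   0.6  6.7] T [ 0.08  0.22 -0.03] grip 3 op -0.003 j7 -1.294
```

The opening reads 0 with almost no grip force, which means no bar between the pads. I'll look before doing anything else.

```bash
python3 wr.py w3
```

```text
[0.4532 0.0853 0.1041] [-0.119  0.557 -0.183  2.135  0.216  0.465 -1.294] [[0.735, 0.678, 0.001], [0.678, -0.735, 0.0], [0.001, 0.001, -1.0]]
```

View pics/w3.png

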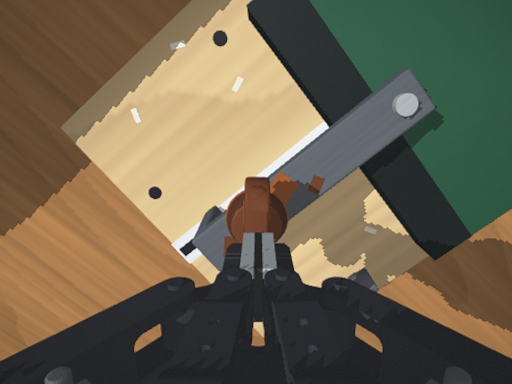

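The pads sit at columns 241–252 and 264–275, straddling the bar's axis at column 258. I can't tell what fills the gap, so I'll enlarge it.

```bash
python3 -c "
import cv2
im=cv2.imread('pics/w3.png')[165:355,195:325];cv2.imwrite('pics/c4.png',cv2.resize(im,None,fx=3.1,fy=3.1,interpolation=cv2.INTER_CUBIC))
f=cv2.imread('pics/w3.png');print(f[265,236:282].tolist())"; python3 st.py
```

```text
[[47, 43, 42], [49, 44, 43], [47, 42, 41], [55, 51, 48], [122, 119, 114], [137, 133, 128], [134, 131, 125], [136, 132, 127], [124, 121, 115], [116, 114, 109], [116, 113, 108], [107, 105, 99], [117, 114, 109], [131, 128, 122], [135, 132, 126], [135, 132, 125], [139, 134, 129], [109, 106, 101], [57, 55, 53], [36, 35, 35], [35, 35, 33], [34, 33, 33], [39, 36, 36], [40, 38, 37], [41, 37, 38], [36, 34, 35], [76, 73, 71], [125, 122, 116], [137, 134, 128], [114, 111, 106], [103, 100, 95], [118, 115, 109], [131, 127, 121], [135, 131, 125], [134, 130, 124], [134, 131, 124], [134, 131, 125], [134, 131, 124], [134, 131, 125], [137, 134, 127], [97, 94, 89], [45, 42, 40], [40, 36, 35], [41, 37, 36], [39, 36, 34], [41, 40, 38]]
t3.97 p [0.4532 0.0853 0.1041] yaw 0.7449 Tz -0.002 F [-0.6  0.4  6.5] T [ 0.03  0.21 -0.  ] grip 3 op -0.004 j7 -1.294
```

View pics/c4.png

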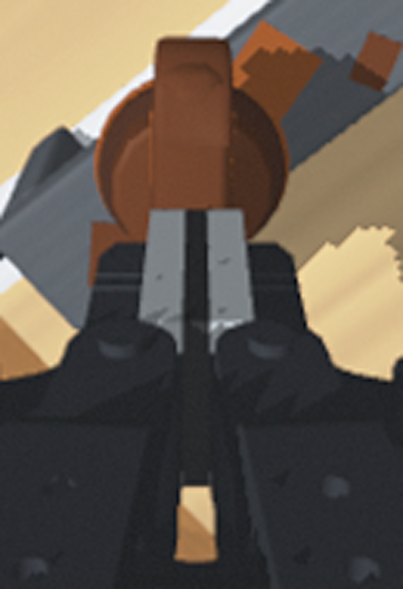

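The crop shows the shut fingers resting on top of the bar: the grey pads start at crop (195,210), over the bar, and the vertical force is +6.5 N. So the real tips stand about 14 mm behind the reported TCP, roughly 25 mm short of the stated 11 mm ahead. I'll lift, open, and go 25 mm lower. A light squeeze will then tell me what I hold: an opening of about 0.14 means the bar, about 0.35 the hub.

```bash
echo '[[[0, 0, -0.02, 0], [0, 0, 0, 0], [0, 0, 0, 0], [0, 0, 0, 0], [0, 0, 0, 0], [0, 0, 0, 0]]]' > next.json && python3 -m handwheel next.json 1.0 >/dev/null; python3 st.py; echo '[[[0, 0, 0.016, 0], [0, 0, 0.01, 0], [0, 0, 0.01, 0], [0, 0, 0.01, 0], [0, 0, 0, 0]]]' > next.json && python3 -m handwheel next.json|grep -v rot; python3 st.py;  echo '[[[0, 0, 0, 0], [0, 0, 0, 0], [0, 0, 0, 0], [0, 0, 0, 0], [0, 0, 0, 0], [0, 0, 0, 0], [0, 0, 0, 0], [0, 0, 0, 0]]]' > next.json && python3 -m handwheel next.json 0.0 25 >/dev/null; python3 st.py
```

```text
t4.47 p [0.4523 0.0849 0.1229] yaw 0.7448 Tz -0.065 F [-1.   0.5  0.4] T [-0.01 -0.02 -0.06] grip 0 op 0.848 j7 -1.281
time_s: 4.88
position: [0.4513, 0.0847, 0.0756]
wrist_force: [-0.1, 0.3, -0.4]
opening: 1.0
grip_force: 0.0
t4.88 p [0.4513 0.0847 0.0756] yaw 0.7450 Tz -0.009 F [-0.1  0.3 -0.4] T [-0.09  0.04 -0.01] grip 0 op 1.000 j7 -1.313
t5.55 p [0.4524 0.0856 0.0778] yaw 0.7453 Tz 0.022 F [-3.2  1.8  6.1] T [0.27 0.49 0.02] grip 30 op 0.136 j7 -1.312
```

The opening of 0.136 is 11.6 mm, so it holds the bar. The tips press lightly on the hub (Fz 6 N), so I'll ease up 3 mm and grip firmly.

```bash
echo '[[[0, 0, -0.002, 0], [0, 0, -0.001, 0], [0, 0, 0, 0], [0, 0, 0, 0]]]' > next.json && python3 -m handwheel next.json 0.3 >/dev/null;python3 st.py;  echo '[[[0, 0, 0, 0], [0, 0, 0, 0], [0, 0, 0, 0], [0, 0, 0, 0], [0, 0, 0, 0], [0, 0, 0, 0]]]' > next.json && python3 -m handwheel next.json 0.0 90 >/dev/null; python3 st.py; echo '[[[0, 0, 0, -0.03]]]' > next.json && python3 -m handwheel next.json >/dev/null; python3 st.py;echo '[[[0, 0, 0, -0.02]]]' > next.json && python3 -m handwheel next.json >/dev/null; python3 st.py
```

```text
t5.88 p [0.453  0.0848 0.0805] yaw 0.7445 Tz 0.002 F [ 0.4 -0.1 -0.2] T [ 0.01 -0.01  0.  ] grip 0 op 0.300 j7 -1.311
t6.38 p [0.4523 0.0855 0.0806] yaw 0.7452 Tz -0.003 F [-2.   0.9  4.7] T [ 0.37  0.43 -0.  ] grip 88 op 0.122 j7 -1.311
t6.47 p [0.4523 0.0855 0.0806] yaw 0.7754 Tz -0.035 F [-2.2  1.9  4.9] T [ 0.22  0.42 -0.03] grip 88 op 0.122 j7 -1.291
t6.55 p [0.4523 0.0854 0.0806] yaw 0.7961 Tz -0.256 F [-2.3  1.8  5.4] T [ 0.23  0.42 -0.26] grip 88 op 0.117 j7 -1.278
```

```bash
for i in 1; do echo '[[[0, 0, 0, -0.01], [0, 0, 0, 0]]]' > next.json && python3 -m handwheel next.json >/dev/null; python3 st.py; echo '[[[0, 0, 0, -0.01], [0, 0, 0, 0]]]' > next.json && python3 -m handwheel next.json >/dev/null; python3 st.py; done
```

```text
t6.72 p [0.4523 0.0854 0.0806] yaw 0.8052 Tz -0.067 F [-2.1  1.8  5.4] T [ 0.25  0.36 -0.07] grip 88 op 0.120 j7 -1.272
t6.88 p [0.4523 0.0854 0.0806] yaw 0.8151 Tz -0.105 F [-2.7  1.8  5.5] T [ 0.24  0.43 -0.1 ] grip 88 op 0.122 j7 -1.266
```

```bash
echo '[[[0, 0, 0, -0.02], [0, 0, 0, 0]]]' > next.json && python3 -m handwheel next.json >/dev/null; python3 st.py; echo '[[[0, 0, 0, -0.015], [0, 0, 0, 0]]]' > next.json && python3 -m handwheel next.json >/dev/null; python3 st.py; echo '[[[0, 0, 0, -0.015], [0, 0, 0, 0]]]' > next.json && python3 -m handwheel next.json >/dev/null; python3 st.py
```

```text
t7.05 p [0.4523 0.0854 0.0806] yaw 0.8351 Tz -0.092 F [-2.3  2.   5.7] T [ 0.28  0.39 -0.09] grip 88 op 0.122 j7 -1.253
t7.22 p [0.4524 0.0854 0.0806] yaw 0.8480 Tz -0.540 F [-1.9  1.4  4.3] T [ 0.37  0.36 -0.54] grip 88 op 0.117 j7 -1.245
t7.38 p [0.4524 0.0854 0.0806] yaw 0.8629 Tz -0.569 F [-2.2  1.7  5.5] T [ 0.33  0.42 -0.57] grip 88 op 0.121 j7 -1.235
```

```bash
grep -q . st.py; python3 - <<'E'
from bench import bot
import numpy as np
o=bot.observe();print(np.round(o["effort"],2),np.round(o["joints"],3))
E
```

```text
[  0.45 -42.29  -0.76  -9.17   0.87  -0.33   0.64] [-0.112  0.603 -0.194  2.151  0.276  0.41  -1.235]
```

Jammed at about +0.10 rad (0.55 N m). Easing off and going the other way.

```bash
echo '[[[0, 0, 0, 0.05], [0, 0, 0, 0.03], [0, 0, 0, 0]]]' > next.json && python3 -m handwheel next.json >/dev/null; python3 st.py; echo '[[[0, 0, 0, 0.02], [0, 0, 0, 0]]]' > next.json && python3 -m handwheel next.json >/dev/null; python3 st.py; echo '[[[0, 0, 0, 0.015], [0, 0, 0, 0]]]' > next.json && python3 -m handwheel next.json >/dev/null; python3 st.py; echo '[[[0, 0, 0, 0.015], [0, 0, 0, 0]]]' > next.json && python3 -m handwheel next.json >/dev/null; python3 st.py
```

```text
t7.63 p [0.4523 0.0854 0.0806] yaw 0.7839 Tz -0.079 F [-2.2  1.4  5.4] T [ 0.23  0.41 -0.08] grip 88 op 0.121 j7 -1.286
t7.80 p [0.4523 0.0854 0.0806] yaw 0.7645 Tz -0.031 F [-0.9  2.4  5.9] T [ 0.21  0.36 -0.03] grip 88 op 0.118 j7 -1.298
t7.97 p [0.4523 0.0855 0.0806] yaw 0.7498 Tz -0.052 F [-2.8  2.5  5.3] T [ 0.23  0.43 -0.05] grip 88 op 0.115 j7 -1.308
t8.13 p [0.4523 0.0855 0.0806] yaw 0.7348 Tz -0.044 F [-1.7  1.   4.6] T [ 0.23  0.35 -0.04] grip 88 op 0.121 j7 -1.317
```

```bash
echo '[[[0, 0, 0, 0.02], [0, 0, 0, 0]]]' > next.json && python3 -m handwheel next.json >/dev/null; python3 st.py; echo '[[[0, 0, 0, 0.015], [0, 0, 0, 0]]]' > next.json && python3 -m handwheel next.json >/dev/null; python3 st.py; echo '[[[0, 0, 0, 0.015], [0, 0, 0, 0]]]' > next.json && python3 -m handwheel next.json >/dev/null; python3 st.py
```

```text
t8.30 p [0.4523 0.0855 0.0806] yaw 0.7158 Tz 0.203 F [-3.   1.3  5.1] T [0.22 0.39 0.2 ] grip 88 op 0.120 j7 -1.330
t8.47 p [0.4523 0.0855 0.0806] yaw 0.7016 Tz 0.276 F [-1.6  1.3  6. ] T [0.17 0.41 0.28] grip 88 op 0.120 j7 -1.339
t8.63 p [0.4522 0.0855 0.0806] yaw 0.6871 Tz 0.356 F [-1.6  2.   5.3] T [0.21 0.42 0.36] grip 88 op 0.121 j7 -1.348
```

```bash
echo '[[[0, 0, 0, 0.015], [0, 0, 0, 0]]]' > next.json && python3 -m handwheel next.json >/dev/null; python3 st.py; echo '[[[0, 0, 0, 0.015], [0, 0, 0, 0]]]' > next.json && python3 -m handwheel next.json >/dev/null; python3 st.py
```

```text
t8.80 p [0.4522 0.0855 0.0806] yaw 0.6727 Tz 0.564 F [-2.7  1.5  6.3] T [0.1  0.4  0.56] grip 88 op 0.117 j7 -1.357
t8.97 p [0.4522 0.0855 0.0806] yaw 0.6578 Tz 0.564 F [-2.8  0.9  5. ] T [0.23 0.41 0.56] grip 88 op 0.123 j7 -1.367
```

Torque plateaus at 0.56 N m on both sides while the yaw keeps following, so either the pads are slipping or the arm is moving. I'll check the nose with optical flow against the first frames.

```bash
cat > nose.py <<'E'
from h import *;from bench import bot
for n,pts in(("scene",[(268.7,208),(264,212),(285,200)]),("top",[(231.7,198.2),(232,206)])):
    g0=cv2.imread(f"pics/{n}0.png",0);g1=cv2.cvtColor(bot.grab_frame(n)["image"],cv2.COLOR_RGB2GRAY)
    p0=np.float32(pts).reshape(-1,1,2);p,s,e=cv2.calcOpticalFlowPyrLK(g0,g1,p0,None,winSize=(9,9),maxLevel=1)
    K,R,t=load(n+"0")
    for q0,q in zip(p0[:,0],p[:,0]): print(n,q0,np.round(q-q0,2),"mm",np.round(1000*(atz(K,R,t,q,.074)-atz(K,R,t,q0,.074))[:2],1))
E
python3 nose.py
```

```text
scene [268.7 208. ] [-0.23 -0.23] mm [-0.3 -1. ]
scene [264. 212.] [-0.32 -0.37] mm [-0.5 -1.4]
scene [285. 200.] [-0.13  0.11] mm [ 0.6 -0. ]
top [231.7 198.2] [0.38 0.02] mm [-0. -1.]
top [232. 206.] [0.57 0.34] mm [-0.9 -1.5]
```

The nose has moved about −1 mm (−0.01 rad), so the arm itself gives at roughly 0.56 N m on this reading. From here I'll use finer steps and stop at about 0.5 N m.

```bash
echo '[[[0, 0, 0, -0.02], [0, 0, 0, 0]]]' > next.json && python3 -m handwheel next.json >/dev/null; python3 st.py; echo '[[[0, 0, 0, -0.015], [0, 0, 0, 0]]]' > next.json && python3 -m handwheel next.json >/dev/null; python3 st.py; echo '[[[0, 0, 0, -0.012], [0, 0, 0, 0]]]' > next.json && python3 -m handwheel next.json >/dev/null; python3 st.py; echo '[[[0, 0, 0, -0.012], [0, 0, 0, 0]]]' > next.json && python3 -m handwheel next.json >/dev/null; python3 st.py
```

```text
t9.23 p [0.4522 0.0855 0.0806] yaw 0.6765 Tz 0.156 F [-1.9  1.   5.2] T [0.28 0.38 0.16] grip 88 op 0.119 j7 -1.354
t9.40 p [0.4522 0.0855 0.0806] yaw 0.6910 Tz 0.092 F [-1.8  1.2  5.9] T [0.27 0.43 0.09] grip 88 op 0.121 j7 -1.345
t9.57 p [0.4523 0.0855 0.0806] yaw 0.7029 Tz 0.033 F [-1.8  1.1  5.4] T [0.25 0.44 0.03] grip 88 op 0.120 j7 -1.338
t9.73 p [0.4523 0.0855 0.0806] yaw 0.7148 Tz 0.054 F [-2.7  1.6  4.8] T [0.32 0.41 0.05] grip 88 op 0.119 j7 -1.330
```

```bash
echo '[[[0, 0, 0, -0.015], [0, 0, 0, 0]]]' > next.json && python3 -m handwheel next.json >/dev/null; python3 st.py; echo '[[[0, 0, 0, -0.012], [0, 0, 0, 0]]]' > next.json && python3 -m handwheel next.json >/dev/null; python3 st.py; echo '[[[0, 0, 0, -0.012], [0, 0, 0, 0]]]' > next.json && python3 -m handwheel next.json >/dev/null; python3 st.py; echo '[[[0, 0, 0, -0.012], [0, 0, 0, 0]]]' > next.json && python3 -m handwheel next.json >/dev/null; python3 st.py
```

```text
t9.90 p [0.4523 0.0855 0.0806] yaw 0.7300 Tz 0.053 F [-2.2  1.3  5.6] T [0.23 0.43 0.05] grip 88 op 0.120 j7 -1.320
t10.07 p [0.4523 0.0854 0.0806] yaw 0.7419 Tz 0.080 F [-2.1  0.9  5.1] T [0.18 0.44 0.08] grip 88 op 0.122 j7 -1.313
t10.23 p [0.4523 0.0854 0.0806] yaw 0.7538 Tz 0.050 F [-2.7  1.4  5.2] T [0.27 0.4  0.05] grip 88 op 0.120 j7 -1.305
t10.40 p [0.4523 0.0854 0.0806] yaw 0.7658 Tz 0.025 F [-1.6  1.7  6.1] T [0.21 0.43 0.02] grip 88 op 0.120 j7 -1.298
```

```bash
echo '[[[0, 0, 0, -0.015], [0, 0, 0, 0]]]' > next.json && python3 -m handwheel next.json >/dev/null; python3 st.py; echo '[[[0, 0, 0, -0.012], [0, 0, 0, 0]]]' > next.json && python3 -m handwheel next.json >/dev/null; python3 st.py; echo '[[[0, 0, 0, -0.012], [0, 0, 0, 0]]]' > next.json && python3 -m handwheel next.json >/dev/null; python3 st.py
```

```text
t10.57 p [0.4523 0.0854 0.0806] yaw 0.7805 Tz -0.034 F [-1.8  1.2  5. ] T [ 0.23  0.43 -0.03] grip 88 op 0.121 j7 -1.288
t10.73 p [0.4523 0.0854 0.0806] yaw 0.7924 Tz -0.065 F [-2.5  1.   5.7] T [ 0.23  0.41 -0.06] grip 88 op 0.119 j7 -1.281
t10.90 p [0.4523 0.0854 0.0806] yaw 0.8044 Tz -0.046 F [-2.3  1.4  5.1] T [ 0.23  0.44 -0.05] grip 88 op 0.122 j7 -1.273
```

```bash
echo '[[[0, 0, 0, -0.015], [0, 0, 0, 0]]]' > next.json && python3 -m handwheel next.json >/dev/null; python3 st.py; echo '[[[0, 0, 0, -0.015], [0, 0, 0, 0]]]' > next.json && python3 -m handwheel next.json >/dev/null; python3 st.py; echo '[[[0, 0, 0, -0.012], [0, 0, 0, 0]]]' > next.json && python3 -m handwheel next.json >/dev/null; python3 st.py; echo '[[[0, 0, 0, -0.01], [0, 0, 0, 0]]]' > next.json && python3 -m handwheel next.json >/dev/null; python3 st.py
```

```text
t11.07 p [0.4523 0.0854 0.0806] yaw 0.8193 Tz -0.055 F [-1.6  1.7  4.9] T [ 0.27  0.35 -0.06] grip 88 op 0.121 j7 -1.263
t11.23 p [0.4524 0.0854 0.0806] yaw 0.8344 Tz -0.056 F [-2.4  2.6  5.3] T [ 0.21  0.36 -0.06] grip 88 op 0.120 j7 -1.254
t11.40 p [0.4524 0.0854 0.0806] yaw 0.8456 Tz -0.198 F [-2.2  1.7  5.5] T [ 0.31  0.41 -0.2 ] grip 88 op 0.122 j7 -1.246
t11.57 p [0.4523 0.0854 0.0806] yaw 0.8543 Tz -0.457 F [-2.1  1.3  4.7] T [ 0.33  0.41 -0.46] grip 88 op 0.121 j7 -1.241
```

```bash
echo '[[[0, 0, 0, -0.004], [0, 0, 0, 0]]]' > next.json && python3 -m handwheel next.json >/dev/null; python3 st.py; echo '[[[0, 0, 0, 0.035], [0, 0, 0, 0.03], [0, 0, 0, 0]]]' > next.json && python3 -m handwheel next.json >/dev/null; python3 st.py; echo '[[[0, 0, 0, 0.015], [0, 0, 0, 0]]]' > next.json && python3 -m handwheel next.json >/dev/null; python3 st.py; echo '[[[0, 0, 0, 0.015], [0, 0, 0, 0]]]' > next.json && python3 -m handwheel next.json >/dev/null; python3 st.py;  echo '[[[0, 0, 0, 0.015], [0, 0, 0, 0]]]' > next.json && python3 -m handwheel next.json >/dev/null; python3 st.py
```

```text
t11.73 p [0.4524 0.0854 0.0806] yaw 0.8577 Tz -0.553 F [-2.6  1.5  5.9] T [ 0.25  0.38 -0.55] grip 88 op 0.118 j7 -1.238
t11.98 p [0.4523 0.0854 0.0806] yaw 0.7940 Tz -0.081 F [-2.1  1.5  5.7] T [ 0.25  0.36 -0.08] grip 88 op 0.118 j7 -1.280
t12.15 p [0.4523 0.0854 0.0806] yaw 0.7797 Tz -0.080 F [-1.6  2.2  5.2] T [ 0.24  0.38 -0.08] grip 88 op 0.115 j7 -1.289
t12.32 p [0.4523 0.0855 0.0806] yaw 0.7647 Tz -0.098 F [-1.6  1.   5.4] T [ 0.25  0.42 -0.1 ] grip 88 op 0.119 j7 -1.298
t12.48 p [0.4523 0.0855 0.0806] yaw 0.7497 Tz -0.076 F [-1.1  0.9  5.8] T [ 0.27  0.35 -0.08] grip 88 op 0.122 j7 -1.308
```

```bash
echo '[[[0, 0, 0, 0.015], [0, 0, 0, 0]]]' > next.json && python3 -m handwheel next.json >/dev/null; python3 st.py; echo '[[[0, 0, 0, 0.015], [0, 0, 0, 0]]]' > next.json && python3 -m handwheel next.json >/dev/null; python3 st.py; echo '[[[0, 0, 0, 0.012], [0, 0, 0, 0]]]' > next.json && python3 -m handwheel next.json >/dev/null; python3 st.py; echo '[[[0, 0, 0, 0.012], [0, 0, 0, 0]]]' > next.json && python3 -m handwheel next.json >/dev/null; python3 st.py
```

```text
t12.65 p [0.4523 0.0855 0.0806] yaw 0.7347 Tz -0.036 F [-2.3  1.3  5.4] T [ 0.19  0.42 -0.04] grip 88 op 0.119 j7 -1.317
t12.82 p [0.4523 0.0855 0.0806] yaw 0.7198 Tz -0.067 F [-2.3  0.7  5.8] T [ 0.22  0.37 -0.07] grip 88 op 0.122 j7 -1.327
t12.98 p [0.4522 0.0855 0.0806] yaw 0.7079 Tz -0.030 F [-2.7  2.4  4.6] T [ 0.25  0.39 -0.03] grip 88 op 0.117 j7 -1.334
t13.15 p [0.4523 0.0855 0.0806] yaw 0.6959 Tz -0.023 F [-2.   2.6  5. ] T [ 0.23  0.42 -0.02] grip 88 op 0.125 j7 -1.342
```

```bash
echo '[[[0, 0, 0, 0.012], [0, 0, 0, 0]]]' > next.json && python3 -m handwheel next.json >/dev/null; python3 st.py; echo '[[[0, 0, 0, 0.012], [0, 0, 0, 0]]]' > next.json && python3 -m handwheel next.json >/dev/null; python3 st.py; echo '[[[0, 0, 0, 0.012], [0, 0, 0, 0]]]' > next.json && python3 -m handwheel next.json >/dev/null; python3 st.py
```

```text
t13.32 p [0.4522 0.0855 0.0806] yaw 0.6840 Tz -0.016 F [-1.6  0.9  5.8] T [ 0.25  0.45 -0.02] grip 88 op 0.121 j7 -1.350
t13.48 p [0.4522 0.0855 0.0806] yaw 0.6719 Tz -0.040 F [-2.8  1.7  5.7] T [ 0.23  0.43 -0.04] grip 88 op 0.118 j7 -1.357
t13.65 p [0.4522 0.0855 0.0806] yaw 0.6602 Tz -0.008 F [-2.5  1.3  4.5] T [ 0.31  0.42 -0.01] grip 88 op 0.120 j7 -1.365
```

```bash
echo '[[[0, 0, 0, 0.012], [0, 0, 0, 0]]]' > next.json && python3 -m handwheel next.json >/dev/null; python3 st.py; echo '[[[0, 0, 0, 0.012], [0, 0, 0, 0]]]' > next.json && python3 -m handwheel next.json >/dev/null; python3 st.py; echo '[[[0, 0, 0, 0.012], [0, 0, 0, 0]]]' > next.json && python3 -m handwheel next.json >/dev/null; python3 st.py
```

```text
t13.82 p [0.4522 0.0855 0.0806] yaw 0.6482 Tz 0.018 F [-3.   1.9  6.2] T [0.27 0.42 0.02] grip 88 op 0.124 j7 -1.372
t13.98 p [0.4522 0.0856 0.0806] yaw 0.6363 Tz 0.003 F [-2.5  1.8  5.7] T [0.26 0.46 0.  ] grip 88 op 0.120 j7 -1.380
t14.15 p [0.4522 0.0856 0.0806] yaw 0.6244 Tz 0.011 F [-2.2  2.3  5.3] T [0.3  0.47 0.01] grip 88 op 0.123 j7 -1.387
```

```bash
echo '[[[0, 0, 0, 0.012], [0, 0, 0, 0]]]' > next.json && python3 -m handwheel next.json >/dev/null; python3 st.py; echo '[[[0, 0, 0, 0.012], [0, 0, 0, 0]]]' > next.json && python3 -m handwheel next.json >/dev/null; python3 st.py; echo '[[[0, 0, 0, 0.01], [0, 0, 0, 0]]]' > next.json && python3 -m handwheel next.json >/dev/null; python3 st.py
```

```text
t14.32 p [0.4522 0.0855 0.0806] yaw 0.6123 Tz -0.057 F [-3.7  1.6  5.8] T [ 0.28  0.46 -0.06] grip 88 op 0.118 j7 -1.395
t14.48 p [0.4522 0.0856 0.0806] yaw 0.6004 Tz 0.087 F [-2.   2.4  5.9] T [0.27 0.38 0.09] grip 88 op 0.117 j7 -1.403
t14.65 p [0.4522 0.0856 0.0806] yaw 0.5905 Tz 0.046 F [-2.5  2.2  4.8] T [0.25 0.37 0.05] grip 88 op 0.118 j7 -1.409
```

```bash
echo '[[[0, 0, 0, 0.012], [0, 0, 0, 0]]]' > next.json && python3 -m handwheel next.json >/dev/null; python3 st.py; echo '[[[0, 0, 0, 0.012], [0, 0, 0, 0]]]' > next.json && python3 -m handwheel next.json >/dev/null; python3 st.py; echo '[[[0, 0, 0, 0.012], [0, 0, 0, 0]]]' > next.json && python3 -m handwheel next.json >/dev/null; python3 st.py;echo '[[[0, 0, 0, 0.01], [0, 0, 0, 0]]]' > next.json && python3 -m handwheel next.json >/dev/null; python3 st.py
```

```text
t14.82 p [0.4522 0.0856 0.0806] yaw 0.5784 Tz 0.059 F [-2.   1.7  4.8] T [0.28 0.44 0.06] grip 88 op 0.120 j7 -1.416
t14.98 p [0.4521 0.0856 0.0806] yaw 0.5664 Tz -0.023 F [-3.1  2.4  6.6] T [ 0.31  0.47 -0.02] grip 88 op 0.119 j7 -1.424
t15.15 p [0.4522 0.0856 0.0806] yaw 0.5545 Tz 0.044 F [-1.7  1.9  5.3] T [0.31 0.47 0.04] grip 88 op 0.129 j7 -1.432
t15.32 p [0.4522 0.0856 0.0806] yaw 0.5453 Tz 0.180 F [-3.   2.2  5.1] T [0.28 0.48 0.18] grip 88 op 0.127 j7 -1.437
```

Torque is starting to rise at −0.2 rad, so I'll take small steps.

```bash
echo '[[[0, 0, 0, 0.009], [0, 0, 0, 0]]]' > next.json && python3 -m handwheel next.json >/dev/null; python3 st.py; echo '[[[0, 0, 0, 0.006], [0, 0, 0, 0]]]' > next.json && python3 -m handwheel next.json >/dev/null; python3 st.py
```

```text
t15.48 p [0.4522 0.0856 0.0806] yaw 0.5373 Tz 0.422 F [-1.5  0.9  6. ] T [0.3  0.46 0.42] grip 88 op 0.120 j7 -1.443
t15.65 p [0.4522 0.0857 0.0806] yaw 0.5320 Tz 0.507 F [-1.6  0.6  4.7] T [0.29 0.5  0.51] grip 88 op 0.120 j7 -1.446
```

```bash
echo '[[[0, 0, 0, 0.003], [0, 0, 0, 0]]]' > next.json && python3 -m handwheel next.json >/dev/null; python3 st.py; echo '[[[0, 0, 0, -0.027], [0, 0, 0, 0]]]' > next.json && python3 -m handwheel next.json >/dev/null; python3 st.py; echo '[[[0, 0, 0, -0.012], [0, 0, 0, 0]]]' > next.json && python3 -m handwheel next.json >/dev/null; python3 st.py; echo '[[[0, 0, 0, -0.012], [0, 0, 0, 0]]]' > next.json && python3 -m handwheel next.json >/dev/null; python3 st.py;echo '[[[0, 0, 0, -0.012], [0, 0, 0, 0]]]' > next.json && python3 -m handwheel next.json >/dev/null; python3 st.py
```

```text
t15.82 p [0.4521 0.0856 0.0806] yaw 0.5293 Tz 0.583 F [-3.3  0.8  5.2] T [0.24 0.44 0.58] grip 88 op 0.121 j7 -1.448
t15.98 p [0.4521 0.0856 0.0806] yaw 0.5546 Tz 0.080 F [-3.2  1.8  4.4] T [0.38 0.46 0.08] grip 88 op 0.122 j7 -1.431
t16.15 p [0.4522 0.0856 0.0806] yaw 0.5659 Tz 0.031 F [-2.7  1.3  6.4] T [0.33 0.42 0.03] grip 88 op 0.119 j7 -1.424
t16.32 p [0.4521 0.0856 0.0806] yaw 0.5779 Tz 0.050 F [-2.3  2.5  5. ] T [0.29 0.46 0.05] grip 88 op 0.120 j7 -1.417
t16.48 p [0.4522 0.0856 0.0806] yaw 0.5899 Tz 0.063 F [-2.8  1.2  5.9] T [0.34 0.48 0.06] grip 88 op 0.114 j7 -1.409
```

The jams lie either side of the found position, so I can return to about zero freely, then step.

```bash
echo '[[[0, 0, 0, -0.03], [0, 0, 0, -0.03], [0, 0, 0, -0.03], [0, 0, 0, -0.03], [0, 0, 0, -0.03], [0, 0, 0, 0]]]' > next.json && python3 -m handwheel next.json >/dev/null; python3 st.py; echo '[[[0, 0, 0, -0.012], [0, 0, 0, 0]]]' > next.json && python3 -m handwheel next.json >/dev/null; python3 st.py; echo '[[[0, 0, 0, -0.012], [0, 0, 0, 0]]]' > next.json && python3 -m handwheel next.json >/dev/null; python3 st.py;echo '[[[0, 0, 0, -0.012], [0, 0, 0, 0]]]' > next.json && python3 -m handwheel next.json >/dev/null; python3 st.py
```

```text
t16.98 p [0.4522 0.0854 0.0806] yaw 0.7406 Tz 0.089 F [-2.6  1.9  5.5] T [0.24 0.45 0.09] grip 88 op 0.124 j7 -1.314
t17.15 p [0.4523 0.0854 0.0806] yaw 0.7513 Tz -0.027 F [-2.1  0.5  5. ] T [ 0.24  0.37 -0.03] grip 88 op 0.117 j7 -1.307
t17.32 p [0.4523 0.0855 0.0806] yaw 0.7632 Tz -0.124 F [-1.6  2.4  5.5] T [ 0.28  0.42 -0.12] grip 88 op 0.118 j7 -1.299
t17.48 p [0.4523 0.0854 0.0806] yaw 0.7752 Tz -0.087 F [-2.2  1.2  4.7] T [ 0.23  0.4  -0.09] grip 88 op 0.123 j7 -1.292
```

```bash
echo '[[[0, 0, 0, -0.012], [0, 0, 0, 0]]]' > next.json && python3 -m handwheel next.json >/dev/null; python3 st.py; echo '[[[0, 0, 0, -0.012], [0, 0, 0, 0]]]' > next.json && python3 -m handwheel next.json >/dev/null; python3 st.py; echo '[[[0, 0, 0, -0.012], [0, 0, 0, 0]]]' > next.json && python3 -m handwheel next.json >/dev/null; python3 st.py;echo '[[[0, 0, 0, -0.01], [0, 0, 0, 0]]]' > next.json && python3 -m handwheel next.json >/dev/null; python3 st.py
```

```text
t17.65 p [0.4523 0.0854 0.0806] yaw 0.7871 Tz -0.035 F [-3.2  1.6  4.6] T [ 0.27  0.42 -0.04] grip 88 op 0.120 j7 -1.284
t17.82 p [0.4523 0.0854 0.0806] yaw 0.7991 Tz -0.088 F [-1.4  1.   5.5] T [ 0.22  0.37 -0.09] grip 88 op 0.121 j7 -1.276
t17.98 p [0.4524 0.0854 0.0806] yaw 0.8110 Tz -0.114 F [-2.3  1.7  4.5] T [ 0.25  0.36 -0.11] grip 88 op 0.119 j7 -1.269
t18.15 p [0.4524 0.0854 0.0806] yaw 0.8209 Tz -0.072 F [-2.1  2.6  5.6] T [ 0.24  0.4  -0.07] grip 88 op 0.120 j7 -1.262
```

```bash
echo '[[[0, 0, 0, -0.012], [0, 0, 0, 0]]]' > next.json && python3 -m handwheel next.json >/dev/null; python3 st.py; echo '[[[0, 0, 0, -0.012], [0, 0, 0, 0]]]' > next.json && python3 -m handwheel next.json >/dev/null; python3 st.py; echo '[[[0, 0, 0, -0.012], [0, 0, 0, 0]]]' > next.json && python3 -m handwheel next.json >/dev/null; python3 st.py;echo '[[[0, 0, 0, -0.01], [0, 0, 0, 0]]]' > next.json && python3 -m handwheel next.json >/dev/null; python3 st.py
```

```text
t18.32 p [0.4523 0.0854 0.0806] yaw 0.8336 Tz -0.043 F [-3.1  1.7  5. ] T [ 0.24  0.41 -0.04] grip 88 op 0.120 j7 -1.254
t18.48 p [0.4524 0.0854 0.0806] yaw 0.8458 Tz 0.060 F [-2.7  1.8  4.7] T [0.25 0.42 0.06] grip 88 op 0.121 j7 -1.247
t18.65 p [0.4524 0.0854 0.0806] yaw 0.8577 Tz 0.058 F [-2.1  1.8  5.2] T [0.2  0.4  0.06] grip 88 op 0.117 j7 -1.239
t18.82 p [0.4524 0.0854 0.0806] yaw 0.8676 Tz 0.017 F [-1.5  1.5  5.3] T [0.21 0.37 0.02] grip 88 op 0.122 j7 -1.233
```

```bash
echo '[[[0, 0, 0, -0.012], [0, 0, 0, 0]]]' > next.json && python3 -m handwheel next.json >/dev/null; python3 st.py; echo '[[[0, 0, 0, -0.012], [0, 0, 0, 0]]]' > next.json && python3 -m handwheel next.json >/dev/null; python3 st.py; echo '[[[0, 0, 0, -0.012], [0, 0, 0, 0]]]' > next.json && python3 -m handwheel next.json >/dev/null; python3 st.py;echo '[[[0, 0, 0, -0.01], [0, 0, 0, 0]]]' > next.json && python3 -m handwheel next.json >/dev/null; python3 st.py
```

```text
t18.98 p [0.4524 0.0854 0.0806] yaw 0.8798 Tz 0.044 F [-1.5  1.5  5.7] T [0.19 0.36 0.04] grip 88 op 0.121 j7 -1.225
t19.15 p [0.4524 0.0854 0.0806] yaw 0.8917 Tz 0.047 F [-3.3  1.4  4.8] T [0.18 0.38 0.05] grip 88 op 0.122 j7 -1.217
t19.32 p [0.4524 0.0854 0.0806] yaw 0.9037 Tz 0.069 F [-2.1  0.8  5.5] T [0.21 0.35 0.07] grip 88 op 0.114 j7 -1.210
t19.48 p [0.4524 0.0853 0.0806] yaw 0.9136 Tz 0.023 F [-1.8  0.7  5. ] T [0.16 0.37 0.02] grip 88 op 0.122 j7 -1.203
```

```bash
echo '[[[0, 0, 0, -0.012], [0, 0, 0, 0]]]' > next.json && python3 -m handwheel next.json >/dev/null; python3 st.py; echo '[[[0, 0, 0, -0.012], [0, 0, 0, 0]]]' > next.json && python3 -m handwheel next.json >/dev/null; python3 st.py; echo '[[[0, 0, 0, -0.012], [0, 0, 0, 0]]]' > next.json && python3 -m handwheel next.json >/dev/null; python3 st.py;echo '[[[0, 0, 0, -0.012], [0, 0, 0, 0]]]' > next.json && python3 -m handwheel next.json >/dev/null; python3 st.py
```

```text
t19.65 p [0.4524 0.0854 0.0806] yaw 0.9257 Tz 0.039 F [-1.8  1.2  5.4] T [0.18 0.39 0.04] grip 88 op 0.124 j7 -1.195
t19.82 p [0.4524 0.0853 0.0806] yaw 0.9377 Tz 0.027 F [-2.1  1.3  5.1] T [0.18 0.35 0.03] grip 88 op 0.116 j7 -1.188
t19.98 p [0.4525 0.0853 0.0806] yaw 0.9496 Tz 0.107 F [-1.5  0.8  5.5] T [0.19 0.36 0.11] grip 88 op 0.122 j7 -1.180
t20.15 p [0.4525 0.0853 0.0806] yaw 0.9617 Tz 0.017 F [-2.2  0.8  4.9] T [0.13 0.36 0.02] grip 88 op 0.121 j7 -1.172
```

It's past +0.21 rad with no torque, so it's probably free. A few more careful steps, reading the torque during motion.

```bash
echo '[[[0, 0, 0, -0.012], [0, 0, 0, -0.012]]]' > next.json && python3 -m handwheel next.json >/dev/null; python3 st.py; echo '[[[0, 0, 0, -0.012], [0, 0, 0, -0.012]]]' > next.json && python3 -m handwheel next.json >/dev/null; python3 st.py; echo '[[[0, 0, 0, -0.02], [0, 0, 0, -0.02]]]' > next.json && python3 -m handwheel next.json >/dev/null; python3 st.py;python3 nose.py
```

```text
t20.32 p [0.4525 0.0853 0.0806] yaw 0.9857 Tz -0.025 F [-1.4  2.   5. ] T [ 0.15  0.34 -0.02] grip 88 op 0.119 j7 -1.157
t20.48 p [0.4525 0.0853 0.0806] yaw 1.0096 Tz -0.048 F [-1.5  0.5  5.2] T [ 0.16  0.37 -0.05] grip 88 op 0.120 j7 -1.141
t20.65 p [0.4525 0.0852 0.0806] yaw 1.0499 Tz -0.042 F [-2.3  1.5  4.5] T [ 0.21  0.33 -0.04] grip 88 op 0.116 j7 -1.115
scene [268.7 208. ] [-0.23 -0.23] mm [-0.3 -1. ]
scene [264. 212.] [-0.27 -0.34] mm [-0.5 -1.3]
scene [285. 200.] [ 0.12 -0.09] mm [-0.5  0. ]
top [231.7 198.2] [0.38 0.05] mm [-0.1 -1. ]
top [232. 206.] [0.52 0.31] mm [-0.8 -1.4]
```

It's free: 0.04 N m while turning, and the nose hasn't moved. Backing it off.

```bash
echo '[[[0, 0, 0, -0.05], [0, 0, 0, -0.05], [0, 0, 0, -0.05], [0, 0, 0, -0.05], [0, 0, 0, -0.05], [0, 0, 0, -0.05], [0, 0, 0, -0.05], [0, 0, 0, -0.05], [0, 0, 0, -0.05], [0, 0, 0, -0.05]]]' > next.json && python3 -m handwheel next.json >/dev/null; python3 st.py;echo '[[[0, 0, 0, -0.06], [0, 0, 0, -0.06], [0, 0, 0, -0.06], [0, 0, 0, -0.06], [0, 0, 0, -0.06], [0, 0, 0, -0.06], [0, 0, 0, -0.06], [0, 0, 0, -0.06], [0, 0, 0, -0.06], [0, 0, 0, -0.06]]]' > next.json && python3 -m handwheel next.json >/dev/null; python3 st.py;echo '[[[0, 0, 0, -0.06], [0, 0, 0, -0.06], [0, 0, 0, -0.06], [0, 0, 0, -0.06], [0, 0, 0, -0.06], [0, 0, 0, -0.06], [0, 0, 0, -0.06], [0, 0, 0, -0.06], [0, 0, 0, 0], [0, 0, 0, 0]]]' > next.json && python3 -m handwheel next.json >/dev/null; python3 st.py
```

```text
t21.58 p [0.453  0.0851 0.0806] yaw 1.5511 Tz -0.035 F [0.1 0.6 4.2] T [ 0.15  0.15 -0.03] grip 88 op 0.120 j7 -0.781
t22.42 p [0.4536 0.0854 0.0807] yaw 2.1514 Tz -0.091 F [0.4 0.9 2.7] T [ 0.14 -0.06 -0.09] grip 88 op 0.120 j7 -0.357
t23.25 p [0.4539 0.0857 0.0807] yaw 2.6272 Tz 0.028 F [2.6 1.3 2.1] T [ 0.33 -0.48  0.03] grip 88 op 0.120 j7 0.001
```

```bash
python3 nose.py | head -4
```

```text
scene [268.7 208. ] [-0.22 -0.22] mm [-0.3 -0.9]
scene [264. 212.] [-0.26 -0.36] mm [-0.6 -1.3]
scene [285. 200.] [-0.93  0.06] mm [ 1.8 -1.7]
top [231.7 198.2] [0.32 0.04] mm [-0.1 -0.9]
```

Knob backed off by about 1.88 rad with the clamp arm still. Continuing counter-clockwise through the knob's stop carries the arm along, and j7 has room for it.

```bash
echo '[[[0, 0, 0, -0.05], [0, 0, 0, -0.05], [0, 0, 0, -0.05], [0, 0, 0, -0.05], [0, 0, 0, -0.05], [0, 0, 0, -0.05], [0, 0, 0, -0.05], [0, 0, 0, -0.05], [0, 0, 0, -0.03], [0, 0, 0, -0.03]]]' > next.json && python3 -m handwheel next.json 0.0 115 >/dev/null; python3 st.py;echo '[[[0, 0, 0, -0.03], [0, 0, 0, -0.03], [0, 0, 0, -0.03], [0, 0, 0, -0.03], [0, 0, 0, -0.03], [0, 0, 0, -0.03], [0, 0, 0, -0.03], [0, 0, 0, -0.03], [0, 0, 0, -0.03], [0, 0, 0, -0.03]]]' > next.json && python3 -m handwheel next.json >/dev/null; python3 st.py
```

```text
t24.18 p [0.4541 0.0862 0.0808] yaw 3.0897 Tz -0.061 F [4.8 2.5 1.2] T [ 0.71 -0.85 -0.06] grip 114 op 0.114 j7 0.369
t25.02 p [0.454  0.0865 0.0808] yaw -2.8962 Tz -0.789 F [4.2 4.9 0.2] T [ 0.98 -0.73 -0.79] grip 114 op 0.114 j7 0.615
```

```bash
echo '[[[0, 0, 0, -0.05], [0, 0, 0, -0.05], [0, 0, 0, -0.05], [0, 0, 0, -0.05], [0, 0, 0, -0.05], [0, 0, 0, -0.05], [0, 0, 0, -0.05], [0, 0, 0, -0.05], [0, 0, 0, -0.05], [0, 0, 0, -0.05]]]' > next.json && python3 -m handwheel next.json >/dev/null; python3 st.py;echo '[[[0, 0, 0, -0.05], [0, 0, 0, -0.05], [0, 0, 0, -0.05], [0, 0, 0, -0.05], [0, 0, 0, -0.05], [0, 0, 0, -0.05], [0, 0, 0, -0.05], [0, 0, 0, -0.05], [0, 0, 0, -0.05], [0, 0, 0, -0.05]]]' > next.json && python3 -m handwheel next.json >/dev/null; python3 st.py;  echo '[[[0, 0, 0, -0.05], [0, 0, 0, -0.03], [0, 0, 0, -0.02], [0, 0, 0, 0], [0, 0, 0, 0], [0, 0, 0, 0]]]' > next.json && python3 -m handwheel next.json >/dev/null; python3 st.py
```

```text
t25.85 p [0.4537 0.087  0.0808] yaw -2.3949 Tz -0.797 F [2.9 6.1 0.8] T [ 1.15 -0.64 -0.8 ] grip 114 op 0.114 j7 1.042
t26.68 p [0.4533 0.0872 0.0808] yaw -1.8943 Tz -0.779 F [2.2 7.5 1.3] T [ 1.22 -0.4  -0.78] grip 115 op 0.114 j7 1.483
t27.18 p [0.4532 0.0873 0.0808] yaw -1.7955 Tz -0.512 F [2.4 5.9 1.1] T [ 1.26 -0.39 -0.51] grip 114 op 0.114 j7 1.571
```

```bash
echo '[[[0, 0, 0, 0.025], [0, 0, 0, 0], [0, 0, 0, 0]]]' > next.json && python3 -m handwheel next.json >/dev/null; python3 st.py; echo '[[[0, 0, 0, 0], [0, 0, 0, 0], [0, 0, 0, 0], [0, 0, 0, 0], [0, 0, 0, 0], [0, 0, 0, 0]]]' > next.json && python3 -m handwheel next.json 1.0 >/dev/null; python3 st.py; echo '[[[0, 0, -0.03, 0], [0, 0, -0.03, 0], [0, 0, -0.03, 0], [0, 0, -0.03, 0], [0, 0, -0.03, 0], [0, 0, -0.03, 0], [0, 0, 0, 0], [0, 0, 0, 0], [0, 0, 0, 0], [0, 0, 0, 0]]]' > next.json && python3 -m handwheel next.json >/dev/null; python3 st.py; python3 wr.py w5 >/dev/null
```

```text
t27.43 p [0.4532 0.0873 0.0807] yaw -1.8188 Tz 0.023 F [2.6 5.7 1.7] T [ 1.16 -0.41  0.02] grip 114 op 0.111 j7 1.550
t27.93 p [0.4525 0.0846 0.0803] yaw -1.8197 Tz -0.034 F [-1.3  0.1 -0.7] T [-0.   -0.01 -0.03] grip 0 op 0.949 j7 1.551
t28.77 p [0.4519 0.0844 0.2593] yaw -1.8193 Tz 0.018 F [-0.3 -0.4 -0.4] T [-0.01  0.02  0.02] grip 0 op 0.996 j7 1.993
```

View pics/w5.png

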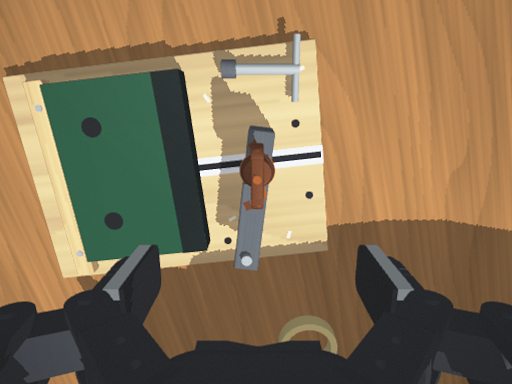

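The arm is clear of the book: stud at (258,166), boss at (246,261), and the book's edge at columns 185–208. I'll check the angle and the book's shift numerically before handing in.

```bash
python3 - <<'E'
from h import *
from bench import bot
W=load("w5");V=load("w1")
def ang(L,n,h): d=atz(*L,n,.074)-atz(*L,h,.074);return np.arctan2(d[1],d[0])
# boss and rear end of arm
a0=ang(V,(330,97),(235,173));a1=ang(W,(246.5,261),(262,131));print("strap",(a1-a0+np.pi)%(2*np.pi)-np.pi)
b0=[atz(*V,p,.048) for p in((351.5,20.5),(404,99))];b1=[atz(*W,p,.048) for p in((114,221),(91.5,127))];print(np.round(b0,4),np.round(b1,4))
f=cv2.cvtColor(bot.grab_frame("scene")["image"],cv2.COLOR_RGB2GRAY);g=cv2.imread("pics/scene0.png",0)
p0=np.float32([(232,216),(260,240),(303,237)]).reshape(-1,1,2);print(cv2.calcOpticalFlowPyrLK(g,f,p0,None,winSize=(15,15),maxLevel=1)[0][:,0]-p0[:,0])
E
```

```text
strap 1.3568586501599835
[[ 0.6357  0.1078  0.048 ]
 [ 0.6196 -0.0013  0.048 ]] [[ 0.6349  0.1087  0.048 ]
 [ 0.6191 -0.0008  0.048 ]]
[[-0.04428101  0.00447083]
 [-0.01208496  0.02154541]
 [ 0.04754639 -0.02272034]]
```

The arm stands at about 1.3 rad, the book has not moved, and the gripper is clear.

```bash
python3 -c "
from bench import bot
print(bot.sign_off())"
```

```text
the job is handed in; nothing more can be done
None
```

The job is handed in at about 29 s: the knob broke free and is backed off about 2.4 rad, the clamp arm stands about 1.3 rad counter-clockwise clear of the book, the book is within about 1 mm of where it was, and the gripper touches nothing (`sign_off` returned no verdict).

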